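Kit tools for the milling and the turning job

TASK

Make up the two tool kits from the stock on the bench. The green tray gets the milling kit: the end-mill holder in the bay with the big white disc and the brass collet in the bay with the small disc; the orange tray gets the turning kit: the turning tool in the long bay, the blue insert box in the bay with the white rectangle and the red ring gauge in the bay with the white ring, the tool and the box lying along their outlines. Set everything down flat on the bay floor in its upright position without dropping it, and leave the steel collet, the mug and the paste jar where they are.

Things in the scene. Friction and masses are not known exactly. Their poses are not given: they have to be found in the camera images.
- green_tray: Fixed tray, green rim, black floor, 132 (x) by 74 (y) mm; walls 10 mm and floor 4 mm above the bench. Origin: centre of underside. Bays (x by y, centre in its frame, mm): holder bay 66 by 66 at (-29, 0), white 42 mm disc; collet bay 54 by 54 at (35, 0), white 26 mm disc.
- orange_tray: Fixed tray, orange rim, black floor, 144 (x) by 120 (y) mm; walls 10 mm and floor 4 mm above the bench. Origin: centre of underside. Bays (x by y, centre in its frame, mm): long bay 136 by 46 at (0, -33), white 112 by 20 bar along x; ring bay 62 by 62 at (-37, 25), white 38 mm ring; box bay 70 by 62 at (33, 25), white 46 by 36 rectangle, long side along x.
- mill_holder: Loose dark steel end-mill holder standing upright, round about z: foot flange 42 mm diameter up to 14 mm, body 38 mm diameter from 15 to 36 mm (the place to grip), tapered to 40 mm, then a thin gold-coloured end mill, about 10 mm, up to 66 mm. About 0.33 kg. Origin: centre of its underside.
- brass_collet: Loose brass-coloured collet standing upright, round about z: 26 mm diameter from 6 to 30 mm, 22 mm foot and top, 36 mm high, dark slots on top. About 0.1 kg. Origin: centre of its underside.
- ring_gauge: Loose red ring gauge lying flat: 38 mm outer and 24 mm inner diameter, 20 mm high. About 0.09 kg. Origin: centre of its underside; its axis is z.
- turning_tool: Loose turning tool lying flat: square steel bar 112 (x) by 20 (y) by 20 (z) mm, bright head with a gold insert on top at its +x end. About 0.33 kg. Origin: centre of its underside; its long axis is x. Either end may point either way in the tray.
- insert_box: Loose blue plastic insert box lying flat, 46 (x) by 36 (y) by 22 (z) mm, white top with six small gold inserts. About 0.08 kg. Origin: centre of its underside.
- steel_collet: Spare bright steel collet, same shape and size as the brass one, standing in the stock; stays where it is. Origin: centre of its underside.
- mug: Blue mug, 76 mm diameter, 85 mm high, beyond the stock; stays where it is. Origin: centre of its underside.
- paste_jar: Amber jar with black lid, 64 mm diameter, 75 mm high, beyond the stock; stays where it is. Origin: centre of its underside.
Mind the look-alikes: they are no part of the job. What is shaped like the orange_tray but brown or purple is not meant.

How it is judged (in metres and radians):
At the end, for the whole second after the job is handed in: The five things rest flat in their own bays, upright (0.1 rad), each within 16 mm of the bay centre along the tray's x and y; tool within 0.35 rad and box within 0.5 rad of the tray's x axis, either way round; steel collet, mug and jar upright within 30 mm of their start (x of mill_holder in the frame of green_tray between -0.045 and -0.013 m and y of mill_holder in the frame of green_tray between -0.016 and 0.016 m and z of mill_holder in the frame of green_tray between 0 and 0.008 m and angle between each of mill_holder, brass_collet, turning_tool, insert_box, ring_gauge, steel_collet, mug, paste_jar's own z axis and vertical below 0.1 rad and linear speed of each of mill_holder, brass_collet, turning_tool, insert_box, ring_gauge below 0.02 m/s and angular speed of each of mill_holder, brass_collet, turning_tool, insert_box, ring_gauge below 0.2 rad/s and x of brass_collet in the frame of green_tray between 0.019 and 0.051 m and y of brass_collet in the frame of green_tray between -0.016 and 0.016 m and z of brass_collet in the frame of green_tray between 0 and 0.008 m and x of turning_tool in the frame of orange_tray between -0.016 and 0.016 m and y of turning_tool in the frame of orange_tray between -0.049 and -0.017 m and z of turning_tool in the frame of orange_tray between 0 and 0.008 m and x of insert_box in the frame of orange_tray between 0.017 and 0.049 m and y of insert_box in the frame of orange_tray between 0.009 and 0.041 m and z of insert_box in the frame of orange_tray between 0 and 0.008 m and x of ring_gauge in the frame of orange_tray between -0.053 and -0.021 m and y of ring_gauge in the frame of orange_tray between 0.009 and 0.041 m and z of ring_gauge in the frame of orange_tray between 0 and 0.008 m and angle between the x axis of turning_tool and the x axis of orange_tray, either way round below 0.35 rad and angle between the x axis of insert_box and the x axis of orange_tray, either way round below 0.5 rad and distance of each of steel_collet, mug, paste_jar from where it was at the start of the episode below 0.03 m); the robot touches nothing.
It fails at once if the spare steel collet is shifted more than 30 mm or tipped (distance of steel_collet from where it was at the start of the episode above 0.03 m or angle between steel_collet's own z axis and vertical above 0.3 rad).
It fails at once if the mug is shifted more than 30 mm or tipped (distance of mug from where it was at the start of the episode above 0.03 m or angle between mug's own z axis and vertical above 0.3 rad).
It fails at once if the paste jar is shifted more than 30 mm or tipped (distance of paste_jar from where it was at the start of the episode above 0.03 m or angle between paste_jar's own z axis and vertical above 0.3 rad).
It fails at once if a tool for the kits is dropped (moves faster than 0.6 m/s out of the fingers: a fall of about 20 mm) ((linear speed of mill_holder above 0.6 m/s and contact force between mill_holder and the fingers below 0.05 N) or (linear speed of brass_collet above 0.6 m/s and contact force between brass_collet and the fingers below 0.05 N) or (linear speed of ring_gauge above 0.6 m/s and contact force between ring_gauge and the fingers below 0.05 N) or (linear speed of turning_tool above 0.6 m/s and contact force between turning_tool and the fingers below 0.05 N) or (linear speed of insert_box above 0.6 m/s and contact force between insert_box and the fingers below 0.05 N)).
It also fails if it takes over 122 s, if anything falls off the work surface, if the arm or the gripper's body presses on something with over 40 N, if the wrist force passes 120 N, or if a joint passes its speed limit or range.

ROBOT

A 6-joint arm with a two-finger parallel gripper is mounted at the origin on the work surface. World frame = base frame: x ahead of the robot, y to its left, z up, the work surface at z = 0. Lengths are in mm, angles in rad, forces in N, time in s.
With the tool pointing down it reaches from about 275 to 750 mm from the base axis. Payload 10.2 kg.
Tool frame: the origin (TCP) lies between the finger pads; the fingertips stand 19 mm ahead of it and the grasp point (between the pads) is the TCP; z points along the fingers, y is the line along which they close (so a half turn about z gives the same grasp; the last joint's range is limited). The gripper opens to 85 mm and grips with 20 to 120 N. Pads are 22 mm wide; open, the fingers measure 114 mm over their backs; the gripper's body (76 mm by 85 mm) begins 54 mm behind the grasp point. The pads swing forward as they close: fully open they stand 13 mm farther back than shut.
Start: joints at [0.925, 0.313, 1.498, -0, 1.331, -0.223], TCP at [215.429, 478.771, 250.294] pointing down, gripper open.
Joint ranges: [-2.94, 2.94], [-0.97, 2.17], [0.19, 2.56], [-1.23, 4.37], [0.02, 3.11], [-2.88, 2.88]. Speed limits (rad/s): [2.39, 2.39, 3.01, 3.14, 3.14, 3.14].

INTERFACE

Orientations are given as a unit quaternion [w, x, y, z].
In Python, from rig import sense, capture, finish_job gives the robot as it stands. The module is installed in compiled form; this text tells all that it offers.
- The arm moves only by the tool move_arm, never from a script. Its argument "moves" is a list of rows, each an object with "turn": the turn, a rotation vector about the tool's x, y, z in rad, a list of three; "translation": the shift along the tool's x, y, z in mm, a list of three; "hand": the opening, from 0 (shut) to 1 (fully open). In form: [{"turn": [wx, wy, wz], "translation": [x, y, z], "hand": hand}, ...]. A call has 1 to 10 rows; each row shifts and turns the commanded pose from where the row before left it, along the tool's axes as they then stand; what a row does not reach is not made up. A row lasts 1/12 s, in which the tool goes at most 41.7 mm and 7.16 degrees, less where a joint would pass 70% of its speed; a pose out of reach is approached as far as the arm can. A call with a gripper value outside its range is refused whole. The fingers move at their own pace and stop on an object; "grip_force" is the grip in N (left out, the last holds). Time passes only in rows, so rows that do not move let the fingers close. It gives the time, the measured TCP pose, the force, the opening and the grip force at its end, in the units of the state.
- sense(): the state, without advancing time (a new reading comes with each control period).
- capture(name): name is "side" or "top" or "wrist"; returns a dict with "image" (384x512x3 uint8, blue, green, red), "z_map" (384x512 float32, mm along the optical axis (not along the pixel's ray), 0 where there is no reading), "vertical_fov" (degrees; the focal length in pixels is half the picture's height over the tangent of half this angle, whatever the lens; pixels are square), "cx", "cy" (the principal point, pixels), "R" (3x3) and "t" (3): a world point X has camera coordinates R X + t; the wrist camera has in their place "T_tool_cam" (4x4, takes a point from camera to tool coordinates, whose origin is the TCP and whose axes are the flange's). Camera axes: x right, y down, z forward; pixel columns grow to the right and rows downward; lengths in mm; the calibration is good to about 2 mm. A picture is of the moment at which its call begins: read the wrist's pose just before it.
- finish_job(): hands the job in; it is judged then, once.
The state is a dict: "time_s": time; "joints": joint angles; "dq": joint speeds; "tau": joint torques, N m; "eef_pos": TCP position; "ee_rot": TCP orientation; "force": force on the tool from outside, world axes, zero at the start; "wrist_torque": the same for the moment, N m; "grip_width": opening from 0.0 (shut) to 1.0 (fully open); "grip_force": force on a finger pad.
Only numpy, scipy, OpenCV 4.12 (cv2) and the standard library are available. Lean on these libraries where they do the work, as an engineer would, in place of code of your own. Each camera call takes 0.05 s, during which the arm holds its last target. There are 200 camera calls.

## Working session

There is one attempt and no reset: what is moved stays moved. The work goes in short steps, Python scripts to look and compute and a tool call to move; the robot and the scene stay as the last step left them, time stands still between calls to the robot, and variables do not carry over. Pictures are saved under pics/ and viewed, at most 14 in all, crops included, and the job is handed in when it is done.

Besides the shell and the picture viewer there is one more tool, called after ">>>" as name(argument=value, ...), one argument or row to a line, values as JSON. move_arm: Moves the arm, as the interface text tells. Its arguments: {"type":"object","properties":{"moves":{"type":"array","items":{"type":"object","properties":{"turn":{"type":"array","items":{"type":"number"}},"translation":{"type":"array","items":{"type":"number"}},"hand":{"type":"number"}}}},"grip_force":{"type":"number"}},"required":["moves"]}

```bash
mkdir -p pics; cat > h.py <<'E'
import numpy as np, cv2
from rig import sense, capture, finish_job
def cap(n):
    s=sense(); c=capture(n); im=np.array(c["image"]); z=np.array(c["z_map"])
    f=im.shape[0]/2/np.tan(np.radians(c["vertical_fov"])/2)
    v,u=np.mgrid[:z.shape[0],:z.shape[1]]
    P=np.stack([(u-c["cx"])/f*z,(v-c["cy"])/f*z,z],-1)
    if n=="wrist":
        from scipy.spatial.transform import Rotation as Ro
        T=np.array(c["T_tool_cam"]); P=P@T[:3,:3].T+T[:3,3]
        q=s["ee_rot"]; R=Ro.from_quat([q[1],q[2],q[3],q[0]]).as_matrix()
        P=P@R.T+np.array(s["eef_pos"])
    else:
        P=(P-np.array(c["t"]))@np.array(c["R"])
    P[z==0]=np.nan
    return im,P
E
python3 - <<'E'
from h import *
print(sense())
for n in ("top","side"):
    im,P=cap(n); cv2.imwrite(f"pics/{n}0.png",cv2.resize(im,None,fx=1.5,fy=1.5)); np.savez(f"{n}0.npz",im=im,P=P)
E
```

```text
{'time_s': 0.0, 'joints': array([ 9.24597157e-01,  3.13462900e-01,  1.49843466e+00, -2.99587897e-05,
        1.33099132e+00, -2.23409998e-01]), 'dq': array([-2.49147283e-03, -4.33706713e-04, -4.52595401e-05, -1.30300573e-03,
        3.80138115e-04, -1.14228983e-03]), 'tau': array([-7.47865379e-04, -4.12257564e+01, -2.59742457e+01, -1.90920614e-04,
        4.06769308e-03,  1.67041293e-06]), 'eef_pos': array([215.29010204, 478.57354848, 249.72936928]), 'ee_rot': array([-2.59811676e-04,  2.09820112e-01,  9.77739792e-01, -5.93935309e-04]), 'force': array([-0.89099023,  0.20312681, -0.28678586]), 'wrist_torque': array([ 0.01978219,  0.02705755, -0.00813337]), 'grip_force': 0.0, 'grip_width': 1.000967466400629}
```

View pics/top0.png

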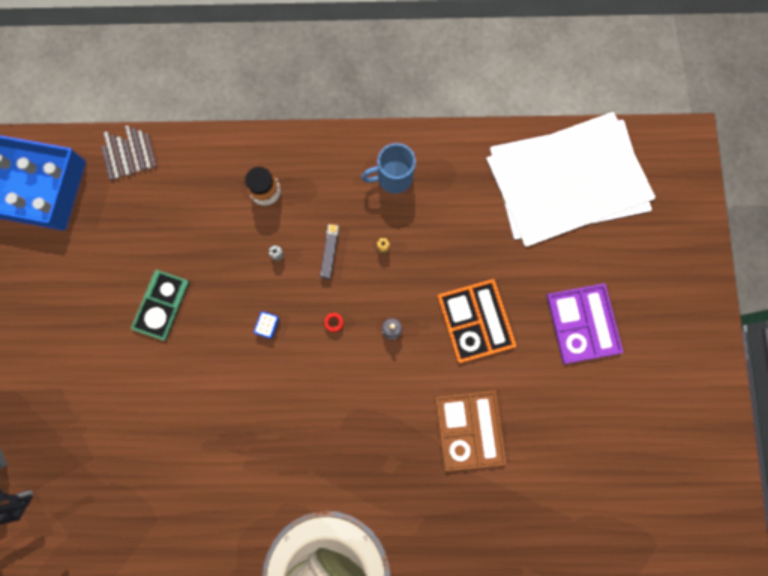

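View pics/side0.png

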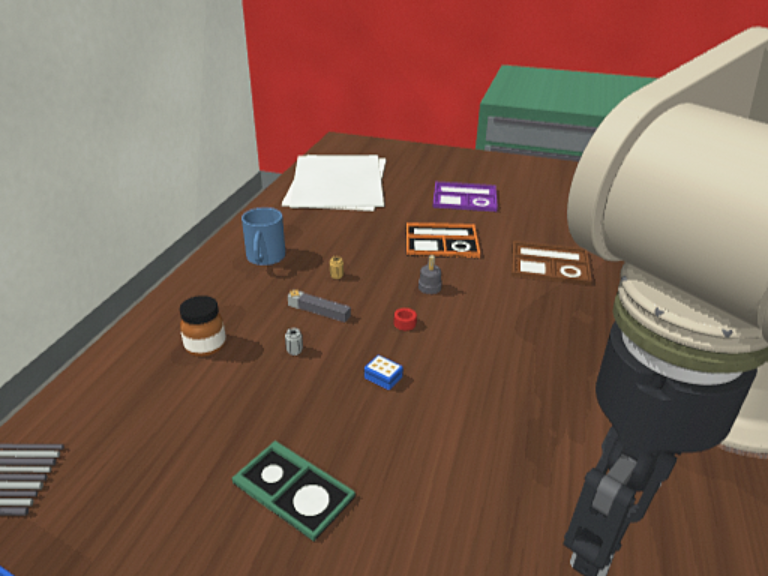

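The top view (1.5x) shows the green tray at (160,305), orange tray at (477,320), holder (392,328), brass collet (383,244), ring (333,322), tool (330,250), box (266,325) and steel collet (275,252). The mug and jar are at the back. The side view agrees.

```bash
cat > m.py <<'E'
from h import *
d=np.load("top0.npz"); im=d["im"];P=d["P"]
hsv=cv2.cvtColor(im,cv2.COLOR_BGR2HSV).astype(int)
H,S,V=hsv[...,0],hsv[...,1],hsv[...,2]
def win(u,v,r):
    m=np.zeros(H.shape,bool); u=int(u/1.5);v=int(v/1.5); m[v-r:v+r+1,u-r:u+r+1]=1; return m
print("table z",np.nanmedian(P[win(450,300,5)][:,2]), "table pt", P[200,300])
def rect(m,zl,n):
    m=m&(P[...,2]>zl)
    q=P[m][:,:2].astype(np.float32); r=cv2.minAreaRect(q)
    print(n,m.sum(),"med",np.nanmedian(P[m],0).round(1),"rect",np.round(r[0],1),np.round(r[1],1),round(r[2],1),"zmax",np.nanpercentile(P[m][:,2],95).round(1))
for n,u,v,r,zl in [("holder",392,328,12,8),("brass",383,244,11,8),("ring",333,322,11,8),("tool",330,250,22,8),("box",266,325,14,8),("steel",275,252,9,8),("green",160,305,30,5),("orange",477,320,36,5),("mug",393,168,30,8),("jar",263,185,20,8)]:
    rect(win(u,v,r),zl,n)
# white marks inside trays
w=(S<60)&(V>170)
for n,u,v,r in [("green",160,305,30),("orange",477,320,34)]:
    nn,lab,st,ce=cv2.connectedComponentsWithStats((w&win(u,v,r)).astype(np.uint8))
    for i in range(1,nn):
        if st[i,4]>15:
            q=P[lab==i]; r2=cv2.minAreaRect(q[:,:2].astype(np.float32))
            print(n,st[i,4],np.nanmean(q,0).round(1),np.round(r2[0],1),np.round(r2[1],1),round(r2[2],1))
E
python3 m.py
```

```text
table z 3.7167624045006926 table pt [ 535.72082761 -255.21263192    2.55576432]
holder 148 med [ 473.7 -132.    38.7] rect [ 476.3 -132.5] [37.  36.7] 0.7 zmax 63.7
brass 65 med [ 647.3 -116.5   34.5] rect [ 649.  -118.1] [22.  22.8] 89.0 zmax 37.8
ring 75 med [491.8 -14.   19. ] rect [491.  -15.2] [34.3 34. ] 0.4 zmax 22.7
tool 246 med [640.8  -4.2  19.2] rect [642.   -4.7] [ 20.7 113.5] 81.4 zmax 23.4
box 191 med [487.4 122.8  21.3] rect [487.8 123.6] [37.  46.3] 71.0 zmax 24.9
steel 66 med [634.1 103.   32.9] rect [636.9 104.2] [21.5 23.6] 78.4 zmax 38.4
green 453 med [538.4 348.9   7.7] rect [524.8 332.1] [122.4 168.4] 77.5 zmax 12.3
orange 768 med [ 491.7 -308.2    7.1] rect [ 496.3 -328.2] [202.7 210.8] 6.7 zmax 11.9
mug 610 med [ 798.8 -140.    54.9] rect [ 811.1 -131.9] [102.7  75.9] 76.7 zmax 85.5
jar 449 med [767.5 129.5  72.2] rect [775.2 132.5] [59.  60.4] 68.5 zmax 77.0
green 62 [566.7 337.1   3.7] [565.8 336.9] [25.7 23.9] 49.8
green 161 [506.2 358.9   3.6] [506.6 358.8] [44.8 41.5] 89.6
orange 272 [ 501.7 -337.6    4.1] [ 501.1 -337.1] [113.7  21. ] 17.9
orange 196 [ 518.3 -272.9    3.9] [ 518.4 -272.7] [48.8 38.3] 15.9
orange 103 [ 450.8 -292.     4. ] [ 451.4 -291.8] [37.1 37.9] 87.6
```

```bash
cat > plan.py <<'E'
import sys
from h import *
from scipy.spatial.transform import Rotation as Ro
# usage: plan.py psi  x y z [x y z ...]  (psi = yaw deg of tool y); turn first, then the shifts in turned axes
s=sense(); q=s["ee_rot"]; R=Ro.from_quat([q[1],q[2],q[3],q[0]]).as_matrix()
psi0=np.degrees(np.arctan2(R[1,1],R[0,1])); a=[float(v) for v in sys.argv[1:]]
d=(a[0]-psi0+90)%180-90
print("t",round(s["time_s"],1),"pos",np.round(s["eef_pos"],1),"psi",round(psi0,1),"q6",round(s["joints"][5],2),"tilt",np.round(R[:2,2],4),"F",np.round(s["force"],1),"grip",round(s["grip_width"]*85,1),round(s["grip_force"],1))
print("turn z total",round(-np.radians(d),3)); p=psi0+d
y=np.array([np.cos(np.radians(p)),np.sin(np.radians(p)),0]); x=np.array([y[1],-y[0],0]) 
x=np.cross(y,[0,0,-1]); c=np.array(s["eef_pos"])
for t in np.reshape(a[1:],(-1,3)):
    e=t-c; print("to",t,"shift",np.round([e@x,e@y,-e[2]],1)); c=t
E
python3 plan.py 71 487.6 123.4 130
```

```text
t 0.1 pos [215.3 478.6 249.8] psi 65.8 q6 -0.22 tilt [-0.0007 -0.0009] F [ 0.6 -0.1 -0.1] grip 85.2 0.0
turn z total -0.091
to [487.6 123.4 130. ] shift [-373.1 -247.2  119.8]
```

>>> move_arm(
  moves=[
    {"turn":[0,0,-0.091],"translation":[0,0,0],"hand":1},
    {"turn":[0,0,0],"translation":[-31,-20.6,10],"hand":1},
    {"turn":[0,0,0],"translation":[-31,-20.6,10],"hand":1},
    {"turn":[0,0,0],"translation":[-31,-20.6,10],"hand":1},
    {"turn":[0,0,0],"translation":[-31,-20.6,10],"hand":1},
    {"turn":[0,0,0],"translation":[-31,-20.6,10],"hand":1},
    {"turn":[0,0,0],"translation":[-31,-20.6,10],"hand":1},
    {"turn":[0,0,0],"translation":[-31,-20.6,10],"hand":1},
    {"turn":[0,0,0],"translation":[-31,-20.6,10],"hand":1},
    {"turn":[0,0,0],"translation":[-31,-20.6,10],"hand":1},
  ],
  grip_force=60,
)

```text
time_s: 0.93
eef_pos: [419.5, 210.9, 159.7]
ee_rot: [-0.0, 0.165, 0.986, -0.0]
force: [0.8, 0.9, 0.7]
grip_width: 1.0
grip_force: 0.0
```

>>> move_arm(
  moves=[
    {"turn":[0,0,0],"translation":[-31,-20.6,10],"hand":1},
    {"turn":[0,0,0],"translation":[-31,-20.6,10],"hand":1},
    {"turn":[0,0,0],"translation":[-31,-20.6,10],"hand":1},
    {"turn":[0,0,0],"translation":[0,0,0],"hand":1},
    {"turn":[0,0,0],"translation":[0,0,0],"hand":1},
  ],
)

```text
time_s: 1.35
eef_pos: [486.9, 122.6, 129.4]
ee_rot: [-0.001, 0.167, 0.986, -0.0]
force: [-1.4, -0.1, -0.2]
grip_width: 1.004
grip_force: 0.0
```

```bash
python3 plan.py 71 487.6 123.4 130; python3 - <<'E'
from h import *
im,P=cap("wrist"); cv2.imwrite("pics/w1.png",im)
m=(P[...,2]>12)&(P[...,2]<35)&(abs(P[...,0]-488)<45)&(abs(P[...,1]-123)<45)
r=cv2.minAreaRect(P[m][:,:2].astype(np.float32)); print(m.sum(),r,np.nanmedian(P[m],0))
E
```

```text
t 1.4 pos [486.9 122.6 129.4] psi 70.8 q6 -1.22 tilt [-0.0018  0.    ] F [-1.4 -0.1 -0.2] grip 85.3 0.0
turn z total -0.003
to [487.6 123.4 130. ] shift [-0.4  1.  -0.6]
2460 ((487.50714111328125, 124.55493927001953), (36.2454833984375, 46.698707580566406), 71.79057312011719) [485.45388941 125.53531864  21.48956564]
```

>>> move_arm(
  moves=[
    {"turn":[0,0,0],"translation":[0,2,35],"hand":1},
    {"turn":[0,0,0],"translation":[0,0,35],"hand":1},
    {"turn":[0,0,0],"translation":[0,0,24],"hand":1},
    {"turn":[0,0,0],"translation":[0,0,10],"hand":1},
    {"turn":[0,0,0],"translation":[0,0,0],"hand":0},
    {"turn":[0,0,0],"translation":[0,0,0],"hand":0},
    {"turn":[0,0,0],"translation":[0,0,0],"hand":0},
    {"turn":[0,0,0],"translation":[0,0,0],"hand":0},
    {"turn":[0,0,0],"translation":[0,0,0],"hand":0},
    {"turn":[0,0,0],"translation":[0,0,0],"hand":0},
  ],
  grip_force=60,
)

```text
time_s: 2.23
eef_pos: [488.2, 125.9, 28.1]
ee_rot: [0.001, 0.165, 0.986, 0.0]
force: [-0.8, -0.1, 8.7]
grip_width: 0.401
grip_force: 60.6
```

```bash
python3 plan.py 105.9 487.6 123.4 110 518.3 -272.8 110; python3 - <<'E'
from h import *
im,P=cap("wrist"); cv2.imwrite("pics/w2.png",im)
E
```

```text
t 2.2 pos [488.2 125.9  28.1] psi 71.0 q6 -1.22 tilt [0.003  0.0002] F [-0.8 -0.1  8.7] grip 34.0 60.6
turn z total -0.609
to [487.6 123.4 110. ] shift [  1.3  -2.3 -81.9]
to [ 518.3 -272.8  110. ] shift [  79.  -389.5   -0. ]
```

View pics/w2.png

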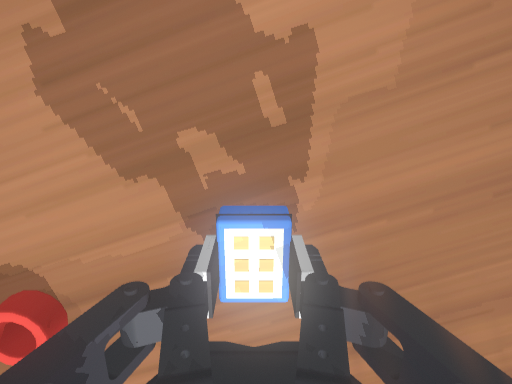

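The wrist view shows the box centred between the pads at about (255,262), held square.

>>> move_arm(
  moves=[
    {"turn":[0,0,0],"translation":[0,0,-10],"hand":0},
    {"turn":[0,0,0],"translation":[0,0,-25],"hand":0},
    {"turn":[0,0,0],"translation":[0,0,-25],"hand":0},
    {"turn":[0,0,0],"translation":[0,0,-25],"hand":0},
    {"turn":[0,0,-0.122],"translation":[0,0,0],"hand":0},
    {"turn":[0,0,-0.122],"translation":[0,0,0],"hand":0},
    {"turn":[0,0,-0.122],"translation":[0,0,0],"hand":0},
    {"turn":[0,0,-0.122],"translation":[0,0,0],"hand":0},
    {"turn":[0,0,-0.122],"translation":[0,0,0],"hand":0},
  ],
)

```text
time_s: 3.03
eef_pos: [487.4, 125.8, 112.5]
ee_rot: [0.001, -0.142, 0.99, -0.0]
force: [-0.1, -0.3, -0.7]
grip_width: 0.401
grip_force: 60.2
```

>>> move_arm(
  moves=[
    {"turn":[0,0,0],"translation":[6,-30,0],"hand":0},
    {"turn":[0,0,0],"translation":[7,-35,0],"hand":0},
    {"turn":[0,0,0],"translation":[7,-35,0],"hand":0},
    {"turn":[0,0,0],"translation":[7,-35,0],"hand":0},
    {"turn":[0,0,0],"translation":[7,-35,0],"hand":0},
    {"turn":[0,0,0],"translation":[7,-35,0],"hand":0},
    {"turn":[0,0,0],"translation":[7,-35,0],"hand":0},
    {"turn":[0,0,0],"translation":[7,-35,0],"hand":0},
    {"turn":[0,0,0],"translation":[7,-35,0],"hand":0},
    {"turn":[0,0,0],"translation":[7,-35,0],"hand":0},
  ],
)

```text
time_s: 3.87
eef_pos: [515.6, -226.8, 112.6]
ee_rot: [0.0, -0.139, 0.99, -0.0]
force: [0.1, 0.2, -0.5]
grip_width: 0.402
grip_force: 60.2
```

```bash
python3 plan.py 105.9 518.3 -272.8 110 518.3 -272.8 29
```

```text
t 3.9 pos [ 515.6 -226.8  112.6] psi 105.9 q6 -2.47 tilt [ 0.001  -0.0007] F [ 0.1  0.2 -0.5] grip 34.2 60.2
turn z total 0.0
to [ 518.3 -272.8  110. ] shift [ 10.  -45.    2.6]
to [ 518.3 -272.8   29. ] shift [ 0.  0. 81.]
```

>>> move_arm(
  moves=[
    {"turn":[0,0,0],"translation":[5,-23,0],"hand":0},
    {"turn":[0,0,0],"translation":[5,-22,0],"hand":0},
    {"turn":[0,0,0],"translation":[0,0,30],"hand":0},
    {"turn":[0,0,0],"translation":[0,0,30],"hand":0},
    {"turn":[0,0,0],"translation":[0,0,14],"hand":0},
    {"turn":[0,0,0],"translation":[0,0,4],"hand":0},
    {"turn":[0,0,0],"translation":[0,0,0],"hand":0},
    {"turn":[0,0,0],"translation":[0,0,0],"hand":0},
  ],
)

```text
time_s: 4.53
eef_pos: [518.9, -271.3, 34.7]
ee_rot: [0.001, -0.139, 0.99, -0.001]
force: [1.1, 0.2, -0.3]
grip_width: 0.403
grip_force: 60.2
```

>>> move_arm(
  moves=[
    {"turn":[0,0,0],"translation":[0,0,1],"hand":0},
    {"turn":[0,0,0],"translation":[0,0,1],"hand":0},
  ],
)

```text
time_s: 4.7
eef_pos: [518.9, -271.2, 32.4]
ee_rot: [0.001, -0.139, 0.99, -0.001]
force: [-0.4, -0.4, -1.8]
grip_width: 0.403
grip_force: 60.2
```

```bash
python3 plan.py 105.9 518.3 -272.8 110
```

```text
t 4.7 pos [ 518.9 -271.2   32.4] psi 105.9 q6 -2.53 tilt [ 0.0015 -0.0012] F [-0.4 -0.4 -1.8] grip 34.2 60.2
turn z total 0.001
to [ 518.3 -272.8  110. ] shift [  1.   -1.4 -77.6]
```

>>> move_arm(
  moves=[
    {"turn":[0,0,0],"translation":[0,0,0.8],"hand":0},
    {"turn":[0,0,0],"translation":[0,0,0],"hand":0},
  ],
)

```text
time_s: 4.87
eef_pos: [518.9, -271.2, 32.1]
ee_rot: [0.001, -0.139, 0.99, -0.001]
force: [-3.0, 1.3, 9.4]
grip_width: 0.404
grip_force: 61.4
```

>>> move_arm(
  moves=[
    {"turn":[0,0,0],"translation":[0,0,0.8],"hand":0},
    {"turn":[0,0,0],"translation":[0,0,0],"hand":0},
  ],
)

```text
time_s: 5.03
eef_pos: [518.9, -271.2, 32.1]
ee_rot: [0.001, -0.139, 0.99, -0.001]
force: [-6.2, 3.8, 16.2]
grip_width: 0.402
grip_force: 62.2
```

>>> move_arm(
  moves=[
    {"turn":[0,0,0],"translation":[0,0,-0.8],"hand":0},
    {"turn":[0,0,0],"translation":[0,0,0],"hand":0.5},
    {"turn":[0,0,0],"translation":[0,0,0],"hand":0.56},
    {"turn":[0,0,0],"translation":[0,0,0],"hand":0.56},
    {"turn":[0,0,0],"translation":[0,0,-12],"hand":0.56},
    {"turn":[0,0,0],"translation":[0,0,-30],"hand":0.6},
    {"turn":[0,0,0],"translation":[0,0,-36],"hand":1},
  ],
)

```text
time_s: 5.62
eef_pos: [517.5, -270.3, 108.4]
ee_rot: [-0.001, -0.139, 0.99, 0.002]
force: [-1.0, -0.3, 0.4]
grip_width: 0.725
grip_force: 0.0
```

```bash
python3 plan.py 105.9 491 -15 110; python3 - <<'E'
from h import *
im,P=cap("wrist"); cv2.imwrite("pics/w3.png",im)
m=(P[...,2]>18)&(P[...,2]<45)&(abs(P[...,0]-518)<45)&(abs(P[...,1]+272)<45)
r=cv2.minAreaRect(P[m][:,:2].astype(np.float32)); print(m.sum(),r,np.nanmedian(P[m],0))
E
```

```text
t 5.6 pos [ 517.5 -270.3  108.4] psi 105.9 q6 -2.53 tilt [-0.0032  0.0026] F [-1.  -0.3  0.4] grip 61.6 0.0
turn z total 0.001
to [491. -15. 110.] shift [-44.4 252.8  -1.6]
2971 ((519.0648193359375, -270.02056884765625), (45.994876861572266, 37.01502990722656), 15.960517883300781) [ 516.96842855 -270.45174701   25.44227384]
```

View pics/w3.png

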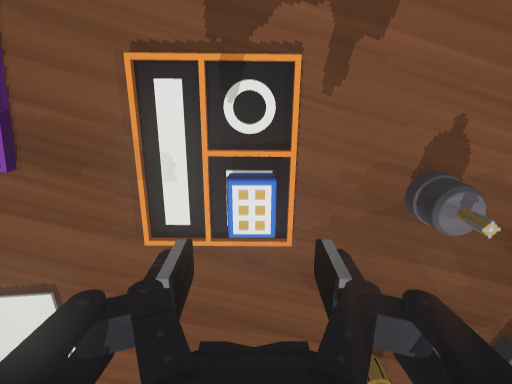

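The wrist view shows the box flat in its bay at (251,207), parallel to the rectangle, with the white ring at (249,106) and the bar at (172,152) still free.

>>> move_arm(
  moves=[
    {"turn":[0,0,0],"translation":[-6.3,36,0],"hand":1},
    {"turn":[0,0,0],"translation":[-6.3,36,0],"hand":1},
    {"turn":[0,0,0],"translation":[-6.3,36,0],"hand":1},
    {"turn":[0,0,0],"translation":[-6.3,36,0],"hand":1},
    {"turn":[0,0,0],"translation":[-6.3,36,0],"hand":1},
    {"turn":[0,0,0],"translation":[-6.3,36,0],"hand":1},
    {"turn":[0,0,0],"translation":[-6.3,36,0],"hand":1},
    {"turn":[0,0,0],"translation":[0,0,0],"hand":1},
    {"turn":[0,0,0],"translation":[0,0,0],"hand":1},
  ],
)

```text
time_s: 6.42
eef_pos: [491.7, -15.2, 109.3]
ee_rot: [0.0, -0.14, 0.99, -0.0]
force: [0.7, -0.3, 0.0]
grip_width: 1.0
grip_force: 0.0
```

```bash
cat > loc.py <<'E'
import sys
from h import *
# loc.py x y zlo zhi r : min-area rectangle of what stands there, from the wrist camera
x,y,a,b,r=map(float,sys.argv[1:])
im,P=cap("wrist")
m=(P[...,2]>a)&(P[...,2]<b)&(np.hypot(P[...,0]-x,P[...,1]-y)<r)
q=cv2.minAreaRect(P[m][:,:2].astype(np.float32)); print(m.sum(),np.round(q[0],1),np.round(q[1],1),round(q[2],1),"z95",np.percentile(P[m][:,2],95).round(1))
E
python3 loc.py 491 -15 11 30 32;python3 plan.py 105.9 491 -15 25
```

```text
1280 [491.5 -13.4] [36.7 37.1] 16.7 z95 19.8
t 6.5 pos [491.9 -16.4 109.2] psi 106.0 q6 -2.12 tilt [ 0.0012 -0.0005] F [-0.7 -0.1  0.3] grip 84.8 0.0
turn z total 0.002
to [491. -15.  25.] shift [ 0.5  1.6 84.2]
```

>>> move_arm(
  moves=[
    {"turn":[0,0,0],"translation":[0,2,30],"hand":1},
    {"turn":[0,0,0],"translation":[0,0,30],"hand":1},
    {"turn":[0,0,0],"translation":[0,0,16],"hand":1},
    {"turn":[0,0,0],"translation":[0,0,8],"hand":1},
    {"turn":[0,0,0],"translation":[0,0,0],"hand":0},
    {"turn":[0,0,0],"translation":[0,0,0],"hand":0},
    {"turn":[0,0,0],"translation":[0,0,0],"hand":0},
    {"turn":[0,0,0],"translation":[0,0,0],"hand":0},
    {"turn":[0,0,0],"translation":[0,0,0],"hand":0},
    {"turn":[0,0,0],"translation":[0,0,0],"hand":0},
  ],
  grip_force=60,
)

```text
time_s: 7.3
eef_pos: [491.8, -15.0, 26.1]
ee_rot: [0.001, -0.139, 0.99, -0.001]
force: [-2.8, -1.3, 10.1]
grip_width: 0.42
grip_force: 58.7
```

```bash
python3 plan.py 105.9 491 -15 100  451 -292 100
```

```text
t 7.3 pos [491.8 -15.   26.1] psi 106.0 q6 -2.12 tilt [ 0.0023 -0.0011] F [-2.8 -1.3 10.1] grip 35.7 58.7
turn z total 0.001
to [491. -15. 100.] shift [  0.8   0.2 -73.9]
to [ 451. -292.  100.] shift [ 114.4 -255.4   -0. ]
```

>>> move_arm(
  moves=[
    {"turn":[0,0,0],"translation":[0,0,-10],"hand":0},
    {"turn":[0,0,0],"translation":[0,0,-28],"hand":0},
    {"turn":[0,0,0],"translation":[0,0,-28],"hand":0},
    {"turn":[0,0,0],"translation":[0,0,-28],"hand":0},
    {"turn":[0,0,0],"translation":[14.3,-32,0],"hand":0},
    {"turn":[0,0,0],"translation":[14.3,-32,0],"hand":0},
    {"turn":[0,0,0],"translation":[14.3,-32,0],"hand":0},
    {"turn":[0,0,0],"translation":[14.3,-32,0],"hand":0},
    {"turn":[0,0,0],"translation":[14.3,-32,0],"hand":0},
    {"turn":[0,0,0],"translation":[14.3,-32,0],"hand":0},
  ],
)

```text
time_s: 8.13
eef_pos: [460.9, -224.4, 119.6]
ee_rot: [0.0, -0.139, 0.99, -0.0]
force: [1.5, 0.3, -0.2]
grip_width: 0.417
grip_force: 60.2
```

>>> move_arm(
  moves=[
    {"turn":[0,0,0],"translation":[14.3,-32,0],"hand":0},
    {"turn":[0,0,0],"translation":[14.3,-32,0],"hand":0},
    {"turn":[0,0,0],"translation":[0,0,0],"hand":0},
    {"turn":[0,0,0],"translation":[0,0,0],"hand":0},
  ],
)

```text
time_s: 8.47
eef_pos: [451.0, -293.4, 119.2]
ee_rot: [0.0, -0.137, 0.991, -0.0]
force: [-0.8, -0.2, -1.2]
grip_width: 0.42
grip_force: 60.2
```

```bash
python3 plan.py 105.9 451 -292 30.3
```

```text
t 8.5 pos [ 451.  -293.4  119.2] psi 105.8 q6 -2.64 tilt [ 0.0006 -0.0005] F [-0.8 -0.2 -1.2] grip 35.7 60.2
turn z total -0.002
to [ 451.  -292.    30.3] shift [-0.4  1.4 88.9]
```

>>> move_arm(
  moves=[
    {"turn":[0,0,0],"translation":[0,1,30],"hand":0},
    {"turn":[0,0,0],"translation":[0,0,30],"hand":0},
    {"turn":[0,0,0],"translation":[0,0,18],"hand":0},
    {"turn":[0,0,0],"translation":[0,0,8],"hand":0},
    {"turn":[0,0,0],"translation":[0,0,1.5],"hand":0},
    {"turn":[0,0,0],"translation":[0,0,0],"hand":0},
  ],
)

```text
time_s: 8.97
eef_pos: [451.6, -290.8, 31.7]
ee_rot: [0.0, -0.139, 0.99, -0.0]
force: [-0.0, -0.1, 0.5]
grip_width: 0.414
grip_force: 60.2
```

>>> move_arm(
  moves=[
    {"turn":[0,0,0],"translation":[0,0,0.8],"hand":0},
    {"turn":[0,0,0],"translation":[0,0,0],"hand":0},
  ],
)

```text
time_s: 9.13
eef_pos: [451.5, -291.3, 31.2]
ee_rot: [0.001, -0.139, 0.99, -0.001]
force: [0.1, -0.4, -1.3]
grip_width: 0.419
grip_force: 60.2
```

>>> move_arm(
  moves=[
    {"turn":[0,0,0],"translation":[0,0,1],"hand":0},
    {"turn":[0,0,0],"translation":[0,0,0],"hand":0},
  ],
)

```text
time_s: 9.3
eef_pos: [451.5, -291.5, 30.2]
ee_rot: [0.001, -0.139, 0.99, -0.001]
force: [-0.6, 2.1, 5.3]
grip_width: 0.416
grip_force: 60.8
```

>>> move_arm(
  moves=[
    {"turn":[0,0,0],"translation":[0,0,0],"hand":0.5},
    {"turn":[0,0,0],"translation":[0,0,0],"hand":0.58},
    {"turn":[0,0,0],"translation":[0,0,0],"hand":0.58},
    {"turn":[0,0,0],"translation":[0,0,-12],"hand":0.58},
    {"turn":[0,0,0],"translation":[0,0,-38],"hand":0.6},
    {"turn":[0,0,0],"translation":[0,0,-38],"hand":1},
    {"turn":[0,0,0.107],"translation":[0,0,0],"hand":1},
    {"turn":[0,0,0.107],"translation":[0,0,0],"hand":1},
    {"turn":[0,0,0.107],"translation":[0,0,0],"hand":1},
    {"turn":[0,0,0.107],"translation":[0,0,0],"hand":1},
  ],
)

```text
time_s: 10.13
eef_pos: [451.1, -291.2, 117.4]
ee_rot: [0.0, 0.077, 0.997, -0.0]
force: [1.5, 0.3, -0.5]
grip_width: 1.0
grip_force: 0.0
```

```bash
python3 loc.py 451 -292 16 35 32;python3 plan.py 81.4 641.5 -4.6 110
```

```text
1200 [ 451.7 -290. ] [37. 37.] 27.7 z95 24.0
t 10.2 pos [ 451.1 -291.2  117.3] psi 80.8 q6 -2.2 tilt [ 0.0001 -0.0001] F [-0.3 -0.8 -0.8] grip 85.1 0.0
turn z total -0.011
to [641.5  -4.6 110. ] shift [-145.4  311.9    7.3]
```

>>> move_arm(
  moves=[
    {"turn":[0,0,-0.011],"translation":[-14.5,31.2,0.7],"hand":1},
    {"turn":[0,0,0],"translation":[-14.5,31.2,0.7],"hand":1},
    {"turn":[0,0,0],"translation":[-14.5,31.2,0.7],"hand":1},
    {"turn":[0,0,0],"translation":[-14.5,31.2,0.7],"hand":1},
    {"turn":[0,0,0],"translation":[-14.5,31.2,0.7],"hand":1},
    {"turn":[0,0,0],"translation":[-14.5,31.2,0.7],"hand":1},
    {"turn":[0,0,0],"translation":[-14.5,31.2,0.7],"hand":1},
    {"turn":[0,0,0],"translation":[-14.5,31.2,0.7],"hand":1},
    {"turn":[0,0,0],"translation":[-14.5,31.2,0.7],"hand":1},
    {"turn":[0,0,0],"translation":[-14.5,31.2,0.7],"hand":1},
  ],
)

```text
time_s: 11.02
eef_pos: [638.8, -0.8, 110.1]
ee_rot: [-0.0, 0.068, 0.998, -0.0]
force: [0.2, -1.0, 0.3]
grip_width: 1.001
grip_force: 0.0
```

>>> move_arm(
  moves=[
    {"turn":[0,0,0],"translation":[0,0,0],"hand":1},
    {"turn":[0,0,0],"translation":[0,0,0],"hand":1},
  ],
)

```text
time_s: 11.18
eef_pos: [638.4, -1.0, 109.7]
ee_rot: [-0.0, 0.067, 0.998, 0.0]
force: [0.6, -0.4, -1.2]
grip_width: 0.999
grip_force: 0.0
```

```bash
python3 loc.py 641.5 -4.6 11 30 70;python3 plan.py 81.4 641.5 -4.6 25
```

```text
3756 [642.4  -3.2] [ 19.9 113.9] 81.5 z95 21.4
t 11.2 pos [638.   -2.3 109.8] psi 82.2 q6 -1.62 tilt [-0.0007 -0.0001] F [-0.2  0.4 -0.2] grip 85.1 0.0
turn z total 0.014
to [641.5  -4.6  25. ] shift [-3.8 -1.8 84.8]
```

>>> move_arm(
  moves=[
    {"turn":[0,0,0.014],"translation":[-4.2,-1.5,30],"hand":1},
    {"turn":[0,0,0],"translation":[0,0,30],"hand":1},
    {"turn":[0,0,0],"translation":[0,0,16],"hand":1},
    {"turn":[0,0,0],"translation":[0,0,9],"hand":1},
    {"turn":[0,0,0],"translation":[0,0,0],"hand":0},
    {"turn":[0,0,0],"translation":[0,0,0],"hand":0},
    {"turn":[0,0,0],"translation":[0,0,0],"hand":0},
    {"turn":[0,0,0],"translation":[0,0,0],"hand":0},
    {"turn":[0,0,0],"translation":[0,0,0],"hand":0},
    {"turn":[0,0,0],"translation":[0,0,0],"hand":0},
  ],
  grip_force=100,
)

```text
time_s: 12.07
eef_pos: [642.6, -4.5, 26.6]
ee_rot: [0.001, 0.076, 0.997, -0.0]
force: [-1.7, -0.5, 1.2]
grip_width: 0.203
grip_force: 98.2
```

>>> move_arm(
  moves=[
    {"turn":[0,0,0],"translation":[0,0,0],"hand":0},
    {"turn":[0,0,0],"translation":[0,0,0],"hand":0},
  ],
)

```text
time_s: 12.23
eef_pos: [642.6, -4.5, 26.5]
ee_rot: [0.001, 0.076, 0.997, -0.0]
force: [-2.8, 0.2, 5.6]
grip_width: 0.201
grip_force: 98.8
```

```bash
python3 plan.py 105.9 642 -4 125  501.8 -337.4 125
```

```text
t 12.2 pos [642.6  -4.5  26.5] psi 81.3 q6 -1.61 tilt [ 0.0016 -0.0004] F [-2.8  0.2  5.6] grip 17.1 98.8
turn z total -0.43
to [642.  -4. 125.] shift [  0.4   0.7 -98.5]
to [ 501.8 -337.4  125. ] shift [ 226.2 -282.2   -0. ]
```

>>> move_arm(
  moves=[
    {"turn":[0,0,0],"translation":[0,0,-8],"hand":0},
    {"turn":[0,0,0],"translation":[0,0,-20],"hand":0},
    {"turn":[0,0,0],"translation":[0,0,-25],"hand":0},
    {"turn":[0,0,0],"translation":[0,0,-25],"hand":0},
    {"turn":[0,0,0],"translation":[0,0,-16],"hand":0},
    {"turn":[0,0,-0.086],"translation":[0,0,0],"hand":0},
    {"turn":[0,0,-0.086],"translation":[0,0,0],"hand":0},
    {"turn":[0,0,-0.086],"translation":[0,0,0],"hand":0},
    {"turn":[0,0,-0.086],"translation":[0,0,0],"hand":0},
    {"turn":[0,0,-0.086],"translation":[0,0,0],"hand":0},
  ],
)

```text
time_s: 13.07
eef_pos: [641.9, -4.5, 119.4]
ee_rot: [-0.0, -0.14, 0.99, 0.0]
force: [-0.4, 0.0, -3.6]
grip_width: 0.2
grip_force: 98.1
```

>>> move_arm(
  moves=[
    {"turn":[0,0,0],"translation":[10,-12,0],"hand":0},
    {"turn":[0,0,0],"translation":[20,-25,0],"hand":0},
    {"turn":[0,0,0],"translation":[20,-25,0],"hand":0},
    {"turn":[0,0,0],"translation":[20,-25,0],"hand":0},
    {"turn":[0,0,0],"translation":[20,-25,0],"hand":0},
    {"turn":[0,0,0],"translation":[20,-25,0],"hand":0},
    {"turn":[0,0,0],"translation":[20,-25,0],"hand":0},
    {"turn":[0,0,0],"translation":[20,-25,0],"hand":0},
    {"turn":[0,0,0],"translation":[20,-25,0],"hand":0},
    {"turn":[0,0,0],"translation":[20,-25,0],"hand":0},
  ],
)

```text
time_s: 13.9
eef_pos: [522.8, -286.2, 119.5]
ee_rot: [-0.0, -0.137, 0.991, -0.0]
force: [0.6, -1.6, -3.7]
grip_width: 0.2
grip_force: 98.2
```

```bash
python3 plan.py 105.9 501.8 -337.4 120 501.8 -337.4 30.5
```

```text
t 13.9 pos [ 522.8 -286.2  119.5] psi 105.8 q6 -2.54 tilt [-0.0002 -0.    ] F [ 0.6 -1.6 -3.7] grip 17.0 98.2
turn z total -0.002
to [ 501.8 -337.4  120. ] shift [ 34.2 -43.5  -0.5]
to [ 501.8 -337.4   30.5] shift [ 0.   0.  89.5]
```

>>> move_arm(
  moves=[
    {"turn":[0,0,0],"translation":[17,-22,0],"hand":0},
    {"turn":[0,0,0],"translation":[17,-21.5,0],"hand":0},
    {"turn":[0,0,0],"translation":[0,0,0],"hand":0},
    {"turn":[0,0,0],"translation":[0,0,25],"hand":0},
    {"turn":[0,0,0],"translation":[0,0,25],"hand":0},
    {"turn":[0,0,0],"translation":[0,0,20],"hand":0},
    {"turn":[0,0,0],"translation":[0,0,0],"hand":0},
    {"turn":[0,0,0],"translation":[0,0,0],"hand":0},
  ],
)

```text
time_s: 14.57
eef_pos: [503.0, -335.5, 49.1]
ee_rot: [-0.0, -0.138, 0.99, 0.001]
force: [0.3, 0.3, -2.2]
grip_width: 0.201
grip_force: 98.3
```

```bash
python3 plan.py 105.9 501.8 -337.4 30.5
```

```text
t 14.6 pos [ 503.  -335.5   49.1] psi 105.8 q6 -2.63 tilt [-0.0011  0.001 ] F [ 0.3  0.3 -2.2] grip 17.1 98.3
turn z total -0.001
to [ 501.8 -337.4   30.5] shift [ 1.7 -1.5 18.6]
```

>>> move_arm(
  moves=[
    {"turn":[0,0,0],"translation":[1,-1.5,8],"hand":0},
    {"turn":[0,0,0],"translation":[0,0,6],"hand":0},
    {"turn":[0,0,0],"translation":[0,0,2.5],"hand":0},
    {"turn":[0,0,0],"translation":[0,0,0],"hand":0},
    {"turn":[0,0,0],"translation":[0,0,0],"hand":0},
  ],
)

```text
time_s: 14.98
eef_pos: [503.0, -337.4, 32.9]
ee_rot: [0.0, -0.138, 0.99, -0.0]
force: [0.2, 0.5, -2.4]
grip_width: 0.203
grip_force: 98.4
```

>>> move_arm(
  moves=[
    {"turn":[0,0,0],"translation":[0,0,1],"hand":0},
    {"turn":[0,0,0],"translation":[0,0,0],"hand":0},
  ],
)

```text
time_s: 15.15
eef_pos: [503.0, -337.4, 31.9]
ee_rot: [0.0, -0.138, 0.99, -0.0]
force: [-0.4, -0.1, -3.3]
grip_width: 0.207
grip_force: 98.4
```

>>> move_arm(
  moves=[
    {"turn":[0,0,0],"translation":[0,0,0.8],"hand":0},
    {"turn":[0,0,0],"translation":[0,0,0],"hand":0},
  ],
)

```text
time_s: 15.32
eef_pos: [502.9, -337.3, 30.9]
ee_rot: [0.0, -0.138, 0.99, -0.0]
force: [-0.2, 0.4, -2.4]
grip_width: 0.203
grip_force: 98.4
```

>>> move_arm(
  moves=[
    {"turn":[0,0,0],"translation":[0,0,0.7],"hand":0},
    {"turn":[0,0,0],"translation":[0,0,0],"hand":0},
  ],
)

```text
time_s: 15.48
eef_pos: [502.9, -337.4, 30.6]
ee_rot: [0.0, -0.138, 0.99, -0.0]
force: [-1.6, 1.5, 1.8]
grip_width: 0.203
grip_force: 99.0
```

>>> move_arm(
  moves=[
    {"turn":[0,0,0],"translation":[0,0,0],"hand":0.27},
    {"turn":[0,0,0],"translation":[0,0,0],"hand":0.36},
    {"turn":[0,0,0],"translation":[0,0,0],"hand":0.36},
    {"turn":[0,0,0],"translation":[0,0,-12],"hand":0.36},
    {"turn":[0,0,0],"translation":[0,0,-40],"hand":0.4},
    {"turn":[0,0,0],"translation":[0,0,-40],"hand":1},
    {"turn":[0,0,0.12],"translation":[0,0,-20],"hand":1},
    {"turn":[0,0,0.12],"translation":[0,0,0],"hand":1},
    {"turn":[0,0,0.12],"translation":[0,0,0],"hand":1},
    {"turn":[0,0,0.12],"translation":[0,0,0],"hand":1},
  ],
)

```text
time_s: 16.32
eef_pos: [503.0, -337.5, 143.8]
ee_rot: [0.001, 0.104, 0.995, -0.001]
force: [0.3, -0.5, -1.1]
grip_width: 0.996
grip_force: 0.0
```

```bash
python3 loc.py 502 -337 16 35 62;python3 plan.py 70 476 -132.5 140; python3 - <<'E'
from h import *
im,P=cap("wrist"); cv2.imwrite("pics/w4.png",im)
E
```

```text
4157 [ 496.2 -312.3] [114.   70.6] 15.8 z95 25.9
t 16.4 pos [ 503.  -337.4  143.5] psi 77.6 q6 -2.14 tilt [ 0.001  -0.0009] F [-0.8  0.3  1.2] grip 84.9 0.0
turn z total 0.133
to [ 476.  -132.5  140. ] shift [ 95.5 183.3   3.5]
```

View pics/w4.png

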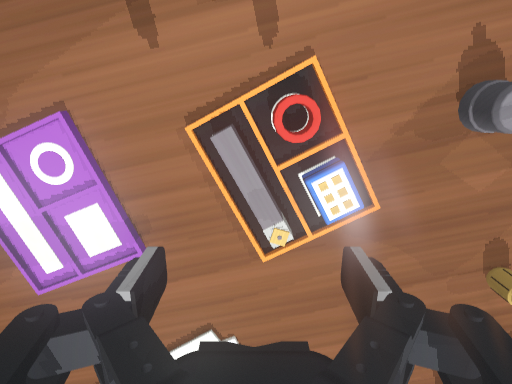

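The wrist view shows the ring at (297,118), the box at (335,190) and the tool at (248,185), all in their bays with the tool along the long bay.

>>> move_arm(
  moves=[
    {"turn":[0,0,0.066],"translation":[0,0,0],"hand":1},
    {"turn":[0,0,0.066],"translation":[0,0,0],"hand":1},
    {"turn":[0,0,0],"translation":[16,30.5,0],"hand":1},
    {"turn":[0,0,0],"translation":[16,30.5,0],"hand":1},
    {"turn":[0,0,0],"translation":[16,30.5,0],"hand":1},
    {"turn":[0,0,0],"translation":[16,30.5,0],"hand":1},
    {"turn":[0,0,0],"translation":[16,30.5,0],"hand":1},
    {"turn":[0,0,0],"translation":[16,30.5,0],"hand":1},
    {"turn":[0,0,0],"translation":[0,0,0],"hand":1},
    {"turn":[0,0,0],"translation":[0,0,0],"hand":1},
  ],
)

```text
time_s: 17.25
eef_pos: [472.4, -131.8, 143.0]
ee_rot: [0.0, 0.164, 0.987, -0.0]
force: [-0.8, 0.2, -0.5]
grip_width: 1.0
grip_force: 0.0
```

```bash
python3 loc.py 476 -132.5 8 34 32; python3 loc.py 476 -132.5 34 44 32;python3 plan.py 70 476 -132.5 33
```

```text
466 [ 468.1 -128.9] [40.5 21.6] 71.1 z95 32.4
1335 [ 476.9 -131.7] [37.  36.4] 80.4 z95 40.1
t 17.4 pos [ 472.7 -133.6  142.7] psi 70.9 q6 -1.75 tilt [ 0.0009 -0.0007] F [-0.1 -0.2  0.8] grip 85.1 0.0
turn z total 0.016
to [ 476.  -132.5   33. ] shift [ -2.7   2.1 109.7]
```

>>> move_arm(
  moves=[
    {"turn":[0,0,0],"translation":[-3.5,2.3,30],"hand":1},
    {"turn":[0,0,0],"translation":[0,0,35],"hand":1},
    {"turn":[0,0,0],"translation":[0,0,30],"hand":1},
    {"turn":[0,0,0],"translation":[0,0,14.5],"hand":1},
    {"turn":[0,0,0],"translation":[0,0,0],"hand":0},
    {"turn":[0,0,0],"translation":[0,0,0],"hand":0},
    {"turn":[0,0,0],"translation":[0,0,0],"hand":0},
    {"turn":[0,0,0],"translation":[0,0,0],"hand":0},
    {"turn":[0,0,0],"translation":[0,0,0],"hand":0},
    {"turn":[0,0,0],"translation":[0,0,0],"hand":0},
  ],
  grip_force=90,
)

```text
time_s: 18.18
eef_pos: [477.3, -132.6, 34.6]
ee_rot: [0.001, 0.166, 0.986, -0.001]
force: [-2.3, -0.9, 8.4]
grip_width: 0.409
grip_force: 90.2
```

```bash
python3 plan.py 70 476 -132.5 160 506.4 358.8 160
```

```text
t 18.2 pos [ 477.3 -132.6   34.6] psi 70.8 q6 -1.74 tilt [ 0.0027 -0.0018] F [-2.3 -0.9  8.4] grip 34.8 90.2
turn z total 0.015
to [ 476.  -132.5  160. ] shift [   1.2   -0.3 -125.4]
to [506.4 358.8 160. ] shift [139.5 472.1  -0. ]
```

>>> move_arm(
  moves=[
    {"turn":[0,0,0],"translation":[0,0,-8],"hand":0},
    {"turn":[0,0,0],"translation":[0,0,-22],"hand":0},
    {"turn":[0,0,0],"translation":[0,0,-25],"hand":0},
    {"turn":[0,0,0],"translation":[0,0,-25],"hand":0},
    {"turn":[0,0,0.015],"translation":[0,0,-20],"hand":0},
    {"turn":[0,0,0],"translation":[5,17,0],"hand":0},
    {"turn":[0,0,0],"translation":[10,33.5,0],"hand":0},
    {"turn":[0,0,0],"translation":[10,33.5,0],"hand":0},
    {"turn":[0,0,0],"translation":[10,33.5,0],"hand":0},
    {"turn":[0,0,0],"translation":[10,33.5,0],"hand":0},
  ],
)

```text
time_s: 19.02
eef_pos: [485.6, 26.9, 133.6]
ee_rot: [0.0, 0.174, 0.985, 0.0]
force: [0.1, -0.4, -3.4]
grip_width: 0.407
grip_force: 90.6
```

>>> move_arm(
  moves=[
    {"turn":[0,0,0],"translation":[10,33.5,0],"hand":0},
    {"turn":[0,0,0],"translation":[10,33.5,0],"hand":0},
    {"turn":[0,0,0],"translation":[10,33.5,0],"hand":0},
    {"turn":[0,0,0],"translation":[10,33.5,0],"hand":0},
    {"turn":[0,0,0],"translation":[10,33.5,0],"hand":0},
    {"turn":[0,0,0],"translation":[10,33.5,0],"hand":0},
    {"turn":[0,0,0],"translation":[10,33.5,0],"hand":0},
    {"turn":[0,0,0],"translation":[10,33.5,0],"hand":0},
    {"turn":[0,0,0],"translation":[0,0,0],"hand":0},
    {"turn":[0,0,0],"translation":[0,0,0],"hand":0},
  ],
)

```text
time_s: 19.85
eef_pos: [502.0, 305.8, 133.1]
ee_rot: [0.0, 0.173, 0.985, -0.0]
force: [0.2, -0.6, -3.8]
grip_width: 0.411
grip_force: 91.1
```

```bash
python3 plan.py 70 506.4 358.8 38.6; python3 - <<'E'
from h import *
im,P=cap("wrist"); cv2.imwrite("pics/w5.png",im)
hsv=cv2.cvtColor(im,cv2.COLOR_BGR2HSV); w=(hsv[...,1]<60)&(hsv[...,2]>170)&(P[...,2]<9)&(P[...,1]>300)
n,l,st,ce=cv2.connectedComponentsWithStats(w.astype(np.uint8))
for i in range(1,n):
    if st[i,4]>60: print(st[i,4],P[l==i].mean(0).round(1))
E
```

```text
t 19.9 pos [502.  305.8 133.1] psi 70.1 q6 -0.88 tilt [ 0.0001 -0.    ] F [ 0.2 -0.6 -3.8] grip 35.0 91.1
turn z total 0.002
to [506.4 358.8  38.6] shift [14.  51.3 94.5]
74 [477.7 384.8   8.3]
2077 [506.9 361.8   3.6]
142 [535.5 387.8   5.1]
108 [554.6 376.9   7.3]
371 [564.  342.    3.7]
```

View pics/w5.png

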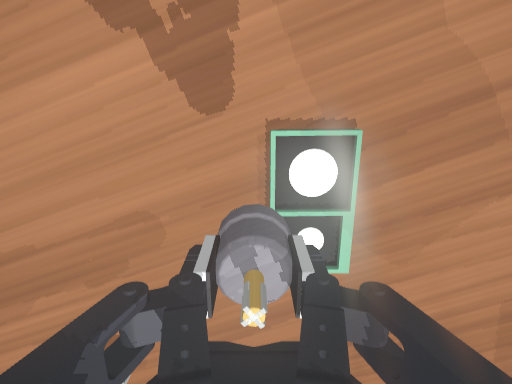

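The wrist view shows the holder upright in the fingers at (255,255) and the big disc free at (313,172).

>>> move_arm(
  moves=[
    {"turn":[0,0,0],"translation":[7,26.5,0],"hand":0},
    {"turn":[0,0,0],"translation":[7,26,0],"hand":0},
    {"turn":[0,0,0],"translation":[0,0,0],"hand":0},
    {"turn":[0,0,0],"translation":[0,0,25],"hand":0},
    {"turn":[0,0,0],"translation":[0,0,30],"hand":0},
    {"turn":[0,0,0],"translation":[0,0,25],"hand":0},
    {"turn":[0,0,0],"translation":[0,0,8],"hand":0},
    {"turn":[0,0,0],"translation":[0,0,4],"hand":0},
    {"turn":[0,0,0],"translation":[0,0,0],"hand":0},
    {"turn":[0,0,0],"translation":[0,0,0],"hand":0},
  ],
)

```text
time_s: 20.73
eef_pos: [508.3, 358.6, 42.4]
ee_rot: [0.001, 0.174, 0.985, 0.001]
force: [-0.0, 0.4, -3.5]
grip_width: 0.41
grip_force: 91.5
```

```bash
python3 plan.py 70 506.6 360 38.6
```

```text
t 20.7 pos [508.3 358.6  42.4] psi 69.9 q6 -0.79 tilt [0.0022 0.001 ] F [-0.   0.4 -3.5] grip 34.8 91.5
turn z total -0.001
to [506.6 360.   38.6] shift [2.1 0.8 3.8]
```

>>> move_arm(
  moves=[
    {"turn":[0,0,0],"translation":[1,0.5,2],"hand":0},
    {"turn":[0,0,0],"translation":[0,0,1.2],"hand":0},
    {"turn":[0,0,0],"translation":[0,0,0],"hand":0},
  ],
)

```text
time_s: 20.98
eef_pos: [507.1, 359.8, 38.6]
ee_rot: [0.001, 0.174, 0.985, 0.001]
force: [-0.9, -0.2, 2.5]
grip_width: 0.413
grip_force: 92.0
```

>>> move_arm(
  moves=[
    {"turn":[0,0,0],"translation":[0,0,0.8],"hand":0},
    {"turn":[0,0,0],"translation":[0,0,0],"hand":0},
  ],
)

```text
time_s: 21.15
eef_pos: [507.1, 359.8, 38.6]
ee_rot: [0.001, 0.174, 0.985, 0.0]
force: [-4.6, -1.4, 9.7]
grip_width: 0.409
grip_force: 93.2
```

>>> move_arm(
  moves=[
    {"turn":[0,0,0],"translation":[0,0,-0.5],"hand":0.48},
    {"turn":[0,0,0],"translation":[0,0,0],"hand":0.58},
    {"turn":[0,0,0],"translation":[0,0,0],"hand":0.6},
    {"turn":[0,0,0],"translation":[0,0,0],"hand":0.6},
    {"turn":[0,0,0],"translation":[0,0,-12],"hand":0.7},
    {"turn":[0,0,0],"translation":[0,0,-35],"hand":0.7},
    {"turn":[0,0,0],"translation":[0,0,-40],"hand":0.7},
    {"turn":[0,0,0],"translation":[0,0,-15],"hand":0.7},
  ],
)

```text
time_s: 21.82
eef_pos: [508.2, 360.2, 145.5]
ee_rot: [0.003, 0.174, 0.985, 0.002]
force: [0.6, 0.6, 1.5]
grip_width: 0.699
grip_force: 0.0
```

```bash
python3 plan.py 70 648.5 -117 125
```

```text
t 21.8 pos [508.2 360.2 145.5] psi 70.0 q6 -0.79 tilt [0.0071 0.0032] F [0.6 0.6 1.5] grip 59.4 0.0
turn z total -0.001
to [ 648.5 -117.   125. ] shift [-295.1 -400.5   20.5]
```

>>> move_arm(
  moves=[
    {"turn":[0,0,0],"translation":[-21,-28.6,1.4],"hand":0.9},
    {"turn":[0,0,0],"translation":[-21,-28.6,1.4],"hand":0.9},
    {"turn":[0,0,0],"translation":[-21,-28.6,1.4],"hand":0.9},
    {"turn":[0,0,0],"translation":[-21,-28.6,1.4],"hand":0.9},
    {"turn":[0,0,0],"translation":[-21,-28.6,1.4],"hand":0.9},
    {"turn":[0,0,0],"translation":[-21,-28.6,1.4],"hand":0.9},
    {"turn":[0,0,0],"translation":[-21,-28.6,1.4],"hand":0.9},
    {"turn":[0,0,0],"translation":[-21,-28.6,1.4],"hand":0.9},
    {"turn":[0,0,0],"translation":[-21,-28.6,1.4],"hand":0.9},
    {"turn":[0,0,0],"translation":[-21,-28.6,1.4],"hand":0.9},
  ],
)

```text
time_s: 22.65
eef_pos: [606.3, 17.0, 126.2]
ee_rot: [0.0, 0.174, 0.985, 0.0]
force: [0.3, 1.7, -0.1]
grip_width: 0.901
grip_force: 0.0
```

>>> move_arm(
  moves=[
    {"turn":[0,0,0],"translation":[-21,-28.6,1.4],"hand":0.9},
    {"turn":[0,0,0],"translation":[-21,-28.6,1.4],"hand":0.9},
    {"turn":[0,0,0],"translation":[-21,-28.6,1.4],"hand":0.9},
    {"turn":[0,0,0],"translation":[-21,-28.6,1.4],"hand":0.9},
    {"turn":[0,0,0],"translation":[0,0,0],"hand":0.9},
    {"turn":[0,0,0],"translation":[0,0,0],"hand":0.9},
  ],
)

```text
time_s: 23.15
eef_pos: [645.7, -119.2, 120.0]
ee_rot: [0.0, 0.175, 0.985, -0.0]
force: [0.2, 0.5, -0.4]
grip_width: 0.901
grip_force: 0.0
```

```bash
python3 plan.py 70 648.5 -117 25; python3 loc.py 648.5 -117 28 42 25
```

```text
t 23.1 pos [ 645.7 -119.2  120. ] psi 69.8 q6 -1.58 tilt [ 0.0003 -0.0001] F [ 0.2  0.5 -0.4] grip 76.6 0.0
turn z total -0.003
to [ 648.5 -117.    25. ] shift [-1.9  3.  95. ]
851 [ 650.4 -115.8] [25.  23.2] 68.2 z95 36.2
```

>>> move_arm(
  moves=[
    {"turn":[0,0,0],"translation":[-2.7,3.8,25],"hand":0.9},
    {"turn":[0,0,0],"translation":[0,0,35],"hand":0.9},
    {"turn":[0,0,0],"translation":[0,0,24],"hand":0.9},
    {"turn":[0,0,0],"translation":[0,0,10],"hand":0.9},
    {"turn":[0,0,0],"translation":[0,0,0],"hand":0},
    {"turn":[0,0,0],"translation":[0,0,0],"hand":0},
    {"turn":[0,0,0],"translation":[0,0,0],"hand":0},
    {"turn":[0,0,0],"translation":[0,0,0],"hand":0},
    {"turn":[0,0,0],"translation":[0,0,0],"hand":0},
    {"turn":[0,0,0],"translation":[0,0,0],"hand":0},
  ],
  grip_force=60,
)

```text
time_s: 24.03
eef_pos: [650.4, -115.0, 27.9]
ee_rot: [0.002, 0.174, 0.985, -0.0]
force: [-1.3, 1.1, 6.7]
grip_width: 0.286
grip_force: 58.8
```

```bash
python3 plan.py 70 649 -117 145 565.8 338 145
```

```text
t 24.0 pos [ 650.4 -115.    27.9] psi 70.0 q6 -1.57 tilt [ 0.0031 -0.0009] F [-1.3  1.1  6.7] grip 24.3 58.8
turn z total -0.001
to [ 649. -117.  145.] shift [   0.6   -2.4 -117.1]
to [565.8 338.  145. ] shift [233.8 399.1  -0. ]
```

>>> move_arm(
  moves=[
    {"turn":[0,0,0],"translation":[0,0,-8],"hand":0},
    {"turn":[0,0,0],"translation":[0,0,-25],"hand":0},
    {"turn":[0,0,0],"translation":[0,0,-28],"hand":0},
    {"turn":[0,0,0],"translation":[0,0,-28],"hand":0},
    {"turn":[0,0,0],"translation":[0,0,-22],"hand":0},
    {"turn":[0,0,0],"translation":[18,30.5,0],"hand":0},
    {"turn":[0,0,0],"translation":[18,30.5,0],"hand":0},
    {"turn":[0,0,0],"translation":[18,30.5,0],"hand":0},
    {"turn":[0,0,0],"translation":[18,30.5,0],"hand":0},
    {"turn":[0,0,0],"translation":[18,30.5,0],"hand":0},
  ],
)

```text
time_s: 24.87
eef_pos: [616.7, 60.8, 137.7]
ee_rot: [0.001, 0.174, 0.985, 0.0]
force: [0.9, -0.6, -1.5]
grip_width: 0.276
grip_force: 59.1
```

>>> move_arm(
  moves=[
    {"turn":[0,0,0],"translation":[18,30.5,0],"hand":0},
    {"turn":[0,0,0],"translation":[18,30.5,0],"hand":0},
    {"turn":[0,0,0],"translation":[18,30.5,0],"hand":0},
    {"turn":[0,0,0],"translation":[18,30.5,0],"hand":0},
    {"turn":[0,0,0],"translation":[18,30.5,0],"hand":0},
    {"turn":[0,0,0],"translation":[18,30.5,0],"hand":0},
    {"turn":[0,0,0],"translation":[18,30.5,0],"hand":0},
    {"turn":[0,0,0],"translation":[18,30.5,0],"hand":0},
    {"turn":[0,0,0],"translation":[0,0,0],"hand":0},
    {"turn":[0,0,0],"translation":[0,0,0],"hand":0},
  ],
)

```text
time_s: 25.7
eef_pos: [564.8, 339.4, 137.3]
ee_rot: [0.0, 0.173, 0.985, 0.0]
force: [-0.2, -0.5, -1.1]
grip_width: 0.282
grip_force: 59.2
```

```bash
python3 plan.py 70 566.6 338 140 566.6 338 31.9; python3 loc.py 507 360 34 80 30
```

```text
t 25.7 pos [564.8 339.4 137.3] psi 70.1 q6 -0.86 tilt [0.0007 0.0002] F [-0.2 -0.5 -1.1] grip 23.9 59.2
turn z total 0.002
to [566.6 338.  140. ] shift [-2.2 -0.7 -2.7]
to [566.6 338.   31.9] shift [  0.    0.  108.1]
2206 [507.5 360.4] [36.7 36.9] 70.2 z95 68.8
```

>>> move_arm(
  moves=[
    {"turn":[0,0,0],"translation":[-2,-0.7,30],"hand":0},
    {"turn":[0,0,0],"translation":[0,0,30],"hand":0},
    {"turn":[0,0,0],"translation":[0,0,25],"hand":0},
    {"turn":[0,0,0],"translation":[0,0,13],"hand":0},
    {"turn":[0,0,0],"translation":[0,0,5],"hand":0},
    {"turn":[0,0,0],"translation":[0,0,0],"hand":0},
    {"turn":[0,0,0],"translation":[0,0,0],"hand":0},
  ],
)

```text
time_s: 26.33
eef_pos: [568.2, 336.4, 35.3]
ee_rot: [0.001, 0.174, 0.985, 0.001]
force: [0.0, -0.8, -1.1]
grip_width: 0.279
grip_force: 59.2
```

>>> move_arm(
  moves=[
    {"turn":[0,0,0],"translation":[0,0,1],"hand":0},
    {"turn":[0,0,0],"translation":[0,0,0],"hand":0},
  ],
)

```text
time_s: 26.5
eef_pos: [567.7, 336.7, 33.8]
ee_rot: [0.001, 0.174, 0.985, 0.001]
force: [-1.1, 1.0, -0.4]
grip_width: 0.279
grip_force: 59.2
```

>>> move_arm(
  moves=[
    {"turn":[0,0,0],"translation":[0,0,1.3],"hand":0},
    {"turn":[0,0,0],"translation":[0,0,0.6],"hand":0},
    {"turn":[0,0,0],"translation":[0,0,0],"hand":0},
  ],
)

```text
time_s: 26.75
eef_pos: [567.6, 336.7, 31.9]
ee_rot: [0.001, 0.174, 0.985, 0.0]
force: [-1.3, -1.2, 4.7]
grip_width: 0.276
grip_force: 59.9
```

>>> move_arm(
  moves=[
    {"turn":[0,0,0],"translation":[0,0,0],"hand":0.34},
    {"turn":[0,0,0],"translation":[0,0,0],"hand":0.44},
    {"turn":[0,0,0],"translation":[0,0,0],"hand":0.44},
    {"turn":[0,0,0],"translation":[0,0,-12],"hand":0.44},
    {"turn":[0,0,0],"translation":[0,0,-30],"hand":0.5},
    {"turn":[0,0,0],"translation":[0,0,-35],"hand":0.5},
    {"turn":[0,0,0],"translation":[0,0,-40],"hand":0.5},
    {"turn":[0,0,0],"translation":[40,0,-10],"hand":0.5},
    {"turn":[0,0,0],"translation":[0,0,0],"hand":0.5},
  ],
)

```text
time_s: 27.5
eef_pos: [526.8, 352.7, 162.4]
ee_rot: [0.002, 0.173, 0.985, 0.002]
force: [-0.7, 0.4, 0.5]
grip_width: 0.503
grip_force: 0.0
```

```bash
python3 loc.py 567 337 30 45 22; python3 loc.py 507 360 34 80 30; python3 - <<'E'
from h import *
im,P=cap("top"); w,_=cap("wrist")
cv2.imwrite("pics/end.png",np.hstack([cv2.resize(im[130:280,60:440],(494,195)),cv2.resize(w,(260,195))]))
for n,p in [("steel",(637,104)),("mug",(805,-132)),("jar",(770,131))]:
    m=(P[...,2]>30)&(np.hypot(P[...,0]-p[0],P[...,1]-p[1])<50); r=cv2.minAreaRect(P[m][:,:2].astype(np.float32)); print(n,np.round(r[0],1))
E
```

```text
602 [568.2 337.3] [24.9 23.4] 71.0 z95 40.3
1609 [507.4 360.8] [36.4 37.2] 68.9 z95 68.7
steel [637.6 104.1]
mug [ 810.9 -137.7]
jar [774.5 132.2]
```

View pics/end.png

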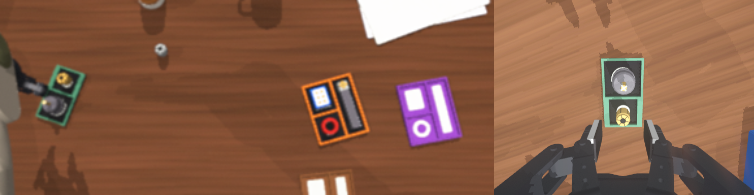

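The final picture shows all five items in their bays: green tray at (60,95), orange tray at (335,110). The steel collet, mug and jar are unmoved.

```bash
python3 -c "from rig import finish_job; print(finish_job())"
```

```text
the job is handed in; nothing more can be done
None
```

Both kits are made up and the job is handed in at about 27.5 s; by my last camera check all five items sat upright in their own bays, and the steel collet, mug and jar had not moved (the judge returned no result).

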